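Seat the temperature probe in the propagator's hidden sensor well

ROBOT

A 6-joint arm with a two-finger parallel gripper is mounted at the origin on the work surface. World frame = base frame: x ahead of the robot, y to its left, z up, the work surface at z = 0. Lengths are in m, angles in degrees, forces in N, time in s.
With the tool pointing down it reaches from about 0.3 to 0.875 m from the base axis. Payload 4.2 kg.
Tool frame: the origin (TCP) lies midway between the tips of the shut fingers; the grasp point (between the pads) lies grip_point_offset behind it (grip_point_offset is the distance from the TCP to the grasp point, in m); z points along the fingers, y is the line along which they close (so a half turn about z gives the same grasp; the last joint's range is limited). The gripper opens to 85 mm and grips with 20 to 120 N. Pads are 22 mm wide; open, the fingers measure 114 mm over their backs; the gripper's body (76 mm by 85 mm) begins 54 mm behind the grasp point. The pads swing forward as they close: fully open they stand 13 mm farther back than shut.
Start: joints at [-75.115, 18.312, 89.639, -0, 72.044, -1.146], TCP at [0.159, -0.553, 0.231] pointing down, gripper open.
Joint ranges: [-177.97, 177.97], [-48.28, 115.42], [12.27, 149.76], [-77.06, 257.06], [2.81, 150.46], [-146.56, 146.56]. Speed limits (degrees/s): [147.25, 147.25, 180, 180, 180, 180].

INTERFACE

Orientations are given as a 3x3 rotation matrix whose columns are the frame's x, y, z axes.
In Python, from plant import * gives the robot as it stands. The module is installed in compiled form; this text tells all that it offers.
- The arm moves only by the shell command python3 -m handwheel 'ROWS'. ROWS is JSON, a list of rows, each a list of 3 entries, a list of its own where there are three numbers: the turn, a rotation vector about the tool's x, y, z in units of 6 degrees (1.0 is 6 degrees), then the shift along the tool's x, y, z in units of 30 mm (1.0 is 30 mm), then the closure in counts, from 0 (fully open) to 255 (shut). In form: [[[ax, ay, az], [x, y, z], grip], ...]. A call has 1 to 8 rows; each row is the pose to reach, as a shift and turn from the pose commanded when the call began, along the tool's axes at that moment; what a row does not reach only later rows make up. A row lasts 1/12 s, in which the tool goes at most 41.7 mm and 7.16 degrees, less where a joint would pass 70% of its speed; a pose out of reach is approached as far as the arm can. A call with a gripper value outside its range is refused whole. The fingers move at their own pace and stop on an object; the grip force is fixed at half the most. Time passes only in rows, so rows that repeat a pose let the fingers close. It gives the time, the measured TCP pose, the force, the opening and the grip force at its end, in the units of the state.
- observe(): the state, without advancing time (a new reading comes with each control period).
- get_image(name): name is "scene" or "top" or "wrist"; returns a dict with "color" (384x512x3 uint8, red, green, blue), "vfov" (degrees; the focal length in pixels is half the picture's height over the tangent of half this angle, whatever the lens; pixels are square), "cx", "cy" (the principal point, pixels), "camera_from_world" (4x4, takes a point from world to camera coordinates). Camera axes: x right, y down, z forward; pixel columns grow to the right and rows downward; lengths in m; the calibration is good to about 2 mm. A picture is of the moment at which its call begins. There is no depth.
- job_done(): hands the job in; it is judged then, once.
The state is a dict: "time_s": time; "qpos": joint angles; "joint_vel": joint speeds; "effort": joint torques, N m; "tcp_pos": TCP position; "ee_rot": TCP orientation; "force": force on the tool from outside, world axes, zero at the start; "ft_torque": the same for the moment, N m; "width": finger opening in m; "grasp_force": force on a finger pad.
Only numpy, scipy, OpenCV 4.12 (cv2) and the standard library are available. Lean on these libraries where they do the work, as an engineer would, in place of code of your own. Each camera call takes 0.05 s, during which the arm holds its last target. There are 200 camera calls.

TASK

Pick up the yellow temperature probe and put its steel stem into the slot under the orange hood of the heated propagator, feel gently along the slot's hidden back wall for the sensor well, and push the stem fully home in it. Then let go so that the probe stays there, level and at rest. Press the probe only lightly on the propagator (never 30 N or more) and leave everything else on the bench where it is.

Things in the scene. Friction and masses are not known exactly. Their poses are not given: they have to be found in the camera images.
- probe: Wireless temperature probe, loose, about 90 g: upright yellow handle block 36 (x) x 22 (y) x 50 (z) mm with a level steel stem sticking out of its +x face. It starts standing on the table on the handle's underside. Origin: centre of the handle's underside; x along the stem to its nose, z up. Hold it from above by the handle's two 36 x 50 mm sides, 22 mm apart.
- probe_tip (a point): Centre of the nose, the free end of the rigid round stem: 97 mm ahead of the handle's middle, 25 mm above its underside (the stem's axis). The stem is 10 mm in diameter and 79 mm long; the last 5 mm taper to a flat 4 mm nose. Same axes as the probe.
- propagator: Heated propagator, fixed, rigid: black box 240 (x) x 300 (y) x 105 (z) mm, its front towards the robot. On top, from 87 mm behind the front, a seedling tray, rim 140 mm above the table, leaves to 190 mm. Origin: on the table under the middle of the front face; x level into the machine, z up. The probe must never be pressed on it with 30 N or more.
- slot (a point): Middle of the front edge of the slot's flat floor, 65 mm above the table; axes as the propagator's. The slot opens in the front face under the orange hood (110 mm wide, seen from above): 110 mm wide (y -55 to 55 mm), 24 mm high (roof 89 mm above the table), 30 mm deep to a flat upright back wall.
- back_wall (a point): Point on the slot's back wall, mid-width, 30 mm behind the front face, 71 mm above the table. The wall has one round well, 12 mm wide, running 37 mm deep along +x, its axis 71 mm up, so its lowest line is flush with the floor: a level stem lying on the floor has the right height. Its y is anywhere within 36 mm of this point, new each time, unmeasured and unseen: feel for it.
- beaker: Bystander, leave alone: white plastic beaker, 80 mm wide, 120 mm tall. Origin: centre of its underside. It and the probe stand on opposite sides of the propagator, either way round.
- dosing_cup: Bystander, leave alone: small white cup, 54 mm wide, 60 mm tall. Origin: centre of its underside.
- timer: Bystander, leave alone: black timer box, 80 x 80 x 75 mm. Origin: centre of its underside.
- scoop: Bystander, leave alone: steel spoon 140 mm long lying on the table. Origin: its underside; x along its length.
- hose_clip: Bystander, leave alone: grey plastic clip about 66 x 60 x 18 mm lying on the table. Origin: underside of its cross-piece.

How it is judged (in metres and radians):
On the way, in this order (a step that is already met when the one before it is completed fails the run):
1. the probe is lifted off the table (height (world z) of probe above 0.03 m), for 0.2 s.
2. the stem's nose is inside the propagator's slot (x of probe_tip in the frame of propagator above 0.01 m and y of probe_tip in the frame of propagator between -0.055 and 0.055 m and z of probe_tip in the frame of propagator between 0.065 and 0.089 m), for 0.1 s.
At the end, for the whole second after the job is handed in: The probe rests, released and still (under 10 mm/s), with its stem in the well: the nose at least 30 mm deep in the 37 mm well (60 mm or more behind the propagator's front face), stem within 0.12 rad of the propagator's x axis, handle upright within 0.2 rad (x of probe_tip in the frame of propagator above 0.06 m and y of probe_tip in the frame of propagator between -0.05 and 0.05 m and z of probe_tip in the frame of propagator between 0.062 and 0.08 m and angle between the x axis of probe and the x axis of propagator, either way round below 0.12 rad and angle between probe's own z axis and vertical below 0.2 rad and linear speed of probe below 0.01 m/s and angular speed of probe below 0.1 rad/s); the robot touches nothing.
It fails at once if the probe is pressed on the propagator with 30 N or more (contact force between probe and propagator above 30 N).
It fails at once if a bystander is moved by more than 30 mm (distance of any of beaker, dosing_cup, timer, scoop, hose_clip from where it was at the start of the episode above 0.03 m).
It also fails if it takes over 72 s, if anything falls off the work surface, if the arm or the gripper's body presses on something with over 40 N, if the wrist force passes 120 N, or if a joint passes its speed limit or range.

## Working session

There is one attempt and no reset: what is moved stays moved. The work goes in short steps, Python scripts to look and compute and a shell command to move; the robot and the scene stay as the last step left them, time stands still between calls to the robot, and variables do not carry over. Pictures are saved under pics/ and viewed, at most 10 in all, crops included, and the job is handed in when it is done.

```bash
mkdir -p pics
python3 - <<'E'
from plant import *
import cv2,numpy as np
s=observe();print({k:np.round(v,3).tolist() for k,v in s.items()})
try: print(grip_point_offset)
except Exception as e: print(e)
ims=[get_image(n) for n in("scene","top")]
for n,i in zip(("scene","top"),ims):
    cv2.imwrite(f"pics/{n}.png",i["color"][...,::-1]); np.save(f"{n}.npy",i,allow_pickle=True)
    print(n,i["vfov"],i["cx"],i["cy"],np.round(i["camera_from_world"],3).tolist())
E
```

```text
{'time_s': 0.0, 'qpos': [-75.114, 18.352, 89.705, -0.0, 72.042, -1.145], 'joint_vel': [0.07, -0.043, 0.04, -0.004, 0.016, 0.039], 'effort': [-0.001, -41.553, -23.416, -0.0, 0.008, -0.0], 'tcp_pos': [0.159, -0.552, 0.23], 'ee_rot': [[0.961, 0.276, -0.0], [0.276, -0.961, 0.002], [0.0, -0.002, -1.0]], 'force': [-0.598, 0.489, -0.201], 'ft_torque': [-0.008, -0.045, 0.012], 'grasp_force': 0.0, 'width': 0.085}
0.0187
scene 42.493180222197125 260.1081641044746 185.86152857509848 [[-0.617, 0.787, -0.014, 0.307], [0.611, 0.468, -0.639, -0.32], [-0.496, -0.403, -0.769, 1.677], [0.0, 0.0, 0.0, 1.0]]
top 44.048637770819255 258.23436906550234 193.43684319579978 [[0.001, -1.0, 0.0, 0.051], [-0.99, -0.001, -0.141, 0.553], [0.141, -0.0, -0.99, 1.659], [0.0, 0.0, 0.0, 1.0]]
```

View pics/scene.png

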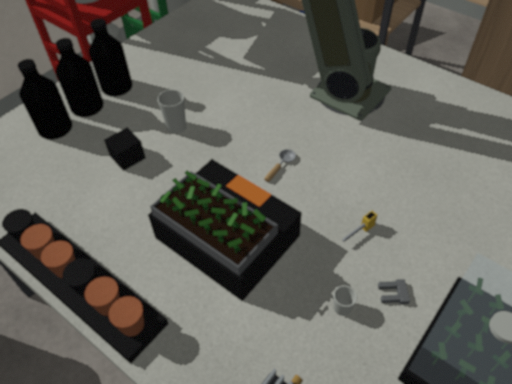

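View pics/top.png

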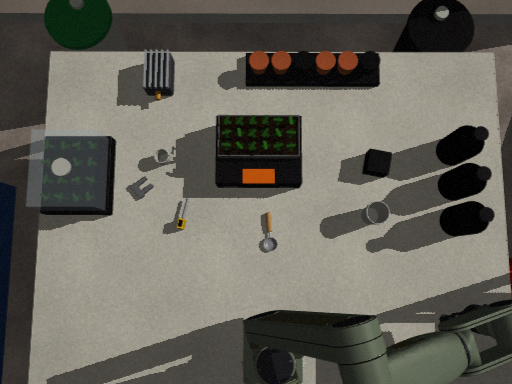

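The scene view shows the propagator at (225,225) and the probe at (368,222). In the top view the propagator is at (258,150) with its orange hood at (258,176). The probe is at (182,220) with its stem pointing up, and the scoop is at (268,232).

```bash
cat > h.py <<'E'
import numpy as np,cv2
def ray(i,u,v):
    f=192/np.tan(np.radians(i["vfov"]/2));M=i["camera_from_world"];R=M[:3,:3]
    return -R.T@M[:3,3],R.T@np.array([(u-i["cx"])/f,(v-i["cy"])/f,1])
def onz(i,p,z):
    c,d=ray(i,*p);return c+d*(z-c[2])/d[2]
def tri(i,p,j,q):
    c,d=ray(i,*p);e,g=ray(j,*q)
    t=np.linalg.lstsq(np.c_[d,-g],e-c,rcond=None)[0];a,b=c+d*t[0],e+g*t[1];return (a+b)/2,np.linalg.norm(a-b)
def blob(i,lo,hi,roi=None):
    m=cv2.inRange(cv2.cvtColor(i["color"],cv2.COLOR_RGB2HSV),lo,hi)
    if roi: k=np.zeros_like(m);a,b,c,d=roi;k[b:d,a:c]=1;m=m*k
    cs=cv2.findContours(m,cv2.RETR_EXTERNAL,cv2.CHAIN_APPROX_NONE)[0];return max(cs,key=cv2.contourArea)
def pix(i,P):
    f=192/np.tan(np.radians(i["vfov"]/2));M=i["camera_from_world"];p=M[:3,:3]@P+M[:3,3];return p[:2]/p[2]*f+[i["cx"],i["cy"]]
E
python3 - <<'E'
from h import *
s,t=[np.load(n+".npy",allow_pickle=True).item() for n in("scene","top")]
Y=((20,120,80),(35,255,255));O=((5,150,100),(16,255,255))
cen=lambda c:cv2.minAreaRect(c)
ys,yt=blob(s,*Y,(340,190,400,250)),blob(t,*Y,(160,190,210,250))
print(cen(ys),cen(yt),tri(s,cen(ys)[0],t,cen(yt)[0]),onz(t,cen(yt)[0],.04))
os_,ot=blob(s,*O,(200,150,300,230)),blob(t,*O,(220,160,300,200))
print(cen(os_),cen(ot),tri(s,cen(os_)[0],t,cen(ot)[0]))
for z in(.105,.11):
  b=cv2.boxPoints(cen(ot)); print(np.round([onz(t,p,z) for p in b],4).tolist())
c=t["color"].astype(int);m=((c.max(2)<60)*255).astype(np.uint8);
print("dark col 235 rows",[ (r,int(c[r,235].max())) for r in range(176,196)])
print("rows at 283",[ (r,int(c[r,283].max())) for r in range(176,196)])
for n,i,(a,b,w,h) in(("s",s,(150,120,240,150)),("t",t,(150,100,160,150))):
  cv2.imwrite(f"pics/{n}c.png",cv2.resize(i["color"][b:b+h,a:a+w,::-1],None,fx=3.3 if n=="s" else 4,fy=3.3 if n=="s" else 4,interpolation=cv2.INTER_CUBIC))
E
```

```text
((368.7500305175781, 220.7500457763672), (12.020814895629883, 18.384775161743164), 45.0) ((181.00941467285156, 223.2169952392578), (8.653715133666992, 10.02731990814209), 15.945395469665527) (array([0.44762006, 0.32758054, 0.02298934]), np.float64(0.0021060217473579234)) [0.44581618 0.32576885 0.04      ]
((247.86264038085938, 190.22317504882812), (42.71394348144531, 15.984972953796387), 31.607501983642578) ((258.5, 175.5), (13.0, 31.0), 90.0) (array([0.60797179, 0.05006603, 0.09983006]), np.float64(0.0030111015325822044))
[[0.629, 0.105, 0.105], [0.6291, -0.0024, 0.105], [0.5835, -0.0022, 0.105], [0.5833, 0.1048, 0.105]]
[[0.628, 0.1049, 0.11], [0.6281, -0.0022, 0.11], [0.5826, -0.002, 0.11], [0.5825, 0.1046, 0.11]]
dark col 235 rows [(176, 15), (177, 15), (178, 19), (179, 14), (180, 19), (181, 15), (182, 12), (183, 2), (184, 11), (185, 8), (186, 24), (187, 43), (188, 80), (189, 80), (190, 77), (191, 76), (192, 76), (193, 78), (194, 77), (195, 77)]
rows at 283 [(176, 18), (177, 17), (178, 18), (179, 18), (180, 11), (181, 10), (182, 12), (183, 8), (184, 9), (185, 1), (186, 12), (187, 34), (188, 74), (189, 77), (190, 80), (191, 78), (192, 84), (193, 160), (194, 160), (195, 164)]
```

View pics/tc.png

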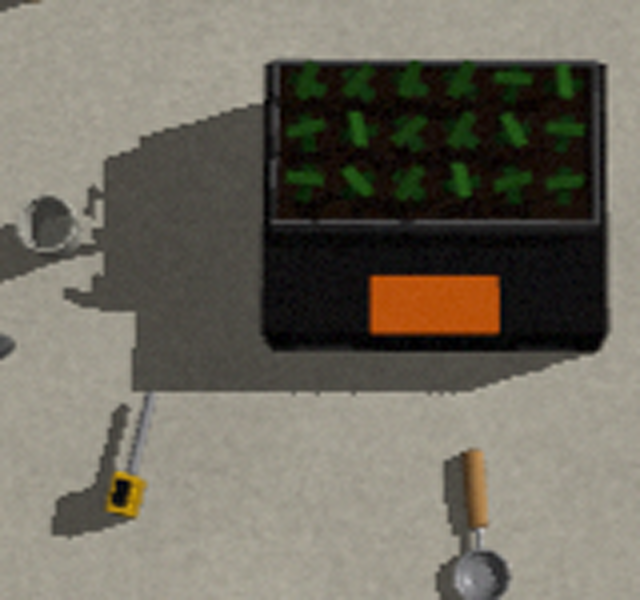

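The crop shows the propagator square to the picture. Its front top edge is near crop y 335 and its bottom edge near y 350. The handle is at (125,494), the stem's nose is near (150,395), and yaw is about -15°.

```bash
cat >> h.py <<'E'
def go(P,yaw,s):
    "units for a tool-down target: TCP world P, tool-x yaw in deg"
    R=np.array(s["ee_rot"]);a=np.radians(yaw)
    T=np.array([[np.cos(a),np.sin(a),0],[np.sin(a),-np.cos(a),0],[0,0,-1]])
    from scipy.spatial.transform import Rotation as Q
    print("turn",np.round(Q.from_matrix(R.T@T).as_rotvec(degrees=True)/6,2),"shift",np.round(R.T@(np.array(P)-s["tcp_pos"])/.03,2))
E
python3 - <<'E'
from plant import *
from h import *
t=np.load("top.npy",allow_pickle=True).item()
cr=lambda x,y:(150+x/4-.4,100+y/4-.4)
h=onz(t,cr(126,494),.05);n=onz(t,cr(150,396),.025);print(h,n,np.degrees(np.arctan2(*(n-h)[1::-1])),np.linalg.norm((n-h)[:2]))
print("front L,R z.105",onz(t,cr(265,335),.105),onz(t,cr(605,335),.105),"bottom",onz(t,cr(270,350),0),onz(t,cr(600,350),0),"cup",onz(t,(376,213),.12),"scoop",onz(t,cr(480,575),0.01))
go([.35,-.2,.23],66,observe())
E
```

```text
[0.44544096 0.32383435 0.05      ] [0.53581918 0.30840586 0.025     ] -9.687592726155499 0.0916856600553501
front L,R z.105 [0.5784867  0.19837335 0.105     ] [ 0.57885155 -0.09479145  0.105     ] bottom [0.58178565 0.20306847 0.        ] [ 0.58216127 -0.09962317  0.        ] cup [ 0.4749512  -0.34680577  0.12      ] scoop [0.37626612 0.01114748 0.01      ]
turn [-0.01 -0.01 -8.33] shift [ 9.37 -9.52  0.03]
```

```bash
python3 -m handwheel '[[[0,0,-8.3],[7.5,-7.6,0],0],[[0,0,-8.3],[7.5,-7.6,0],0],[[0,0,-8.3],[7.5,-7.6,0],0],[[0,0,-8.3],[7.5,-7.6,0],0],[[0,0,-8.3],[7.5,-7.6,0],0],[[0,0,-8.3],[7.5,-7.6,0],0],[[0,0,-8.3],[7.5,-7.6,0],0],[[0,0,-8.3],[7.5,-7.6,0],0]]'
python3 - <<'E'
from plant import *
from h import *
go([.4,.03,.23],118,observe())
E
```

```text
time_s: 0.77
tcp_pos: [0.3125, -0.2683, 0.2311]
ee_rot: [[0.405, 0.914, -0.0], [0.914, -0.405, 0.001], [0.001, -0.001, -1.0]]
force: [-1.0, 0.1, -0.3]
width: 0.0849
grasp_force: 0.0
turn [ 0.   -0.01 -8.65] shift [10.27 -1.36  0.05]
```

```bash
python3 -m handwheel '[[[0,0,-8.6],[10.3,-1.4,0],0],[[0,0,-8.6],[10.3,-1.4,0],0],[[0,0,-8.6],[10.3,-1.4,0],0],[[0,0,-8.6],[10.3,-1.4,0],0],[[0,0,-8.6],[10.3,-1.4,0],0],[[0,0,-8.6],[10.3,-1.4,0],0],[[0,0,-8.6],[10.3,-1.4,0],0],[[0,0,-8.6],[10.3,-1.4,0],0]]'
python3 - <<'E'
from plant import *
from h import *
go([.445,.323,.2],168,observe())
E
```

```text
time_s: 1.43
tcp_pos: [0.4007, 0.0315, 0.2312]
ee_rot: [[-0.468, 0.884, 0.0], [0.884, 0.468, 0.001], [0.001, 0.001, -1.0]]
force: [0.4, -0.5, 0.3]
width: 0.0853
grasp_force: 0.0
turn [ 0.01 -0.01 -8.35] shift [7.9  5.85 1.06]
```

```bash
python3 -m handwheel '[[[0,0,-8.35],[7.9,5.85,1],0],[[0,0,-8.35],[7.9,5.85,1],0],[[0,0,-8.35],[7.9,5.85,1],0],[[0,0,-8.35],[7.9,5.85,1],0],[[0,0,-8.35],[7.9,5.85,1],0],[[0,0,-8.35],[7.9,5.85,1],0],[[0,0,-8.35],[7.9,5.85,1],0],[[0,0,-8.35],[7.9,5.85,1],0]]'
python3 - <<'E'
from plant import *
from h import *
s=observe();w=get_image("wrist");np.save("w.npy",w,allow_pickle=True);cv2.imwrite("pics/w1.png",w["color"][...,::-1])
print(s["tcp_pos"],np.round(s["ee_rot"],3).tolist(),w["vfov"]);print(np.round(w["camera_from_world"],3).tolist(),ray(w,0,0)[0])
E
```

```text
time_s: 2.1
tcp_pos: [0.4473, 0.3247, 0.1997]
ee_rot: [[-0.978, 0.208, -0.0], [0.208, 0.978, 0.002], [0.001, 0.002, -1.0]]
force: [0.9, 0.4, -0.3]
width: 0.0856
grasp_force: 0.0
[0.44727846 0.32473386 0.19971486] [[-0.978, 0.208, -0.0], [0.208, 0.978, 0.002], [0.001, 0.002, -1.0]] 63.56207327377386
[[0.208, 0.978, 0.003, -0.413], [0.933, -0.2, 0.301, -0.382], [0.295, -0.06, -0.954, 0.238], [0.0, 0.0, 0.0, 1.0]] [0.37263815 0.34161556 0.34266981]
```

View pics/w1.png

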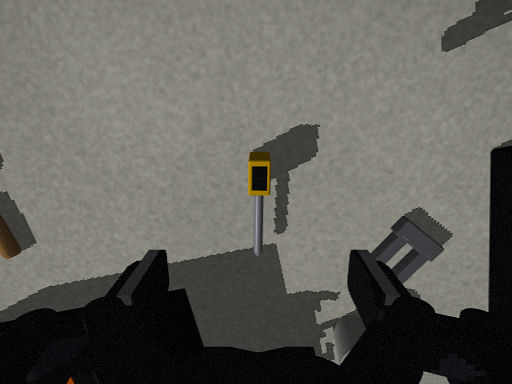

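The wrist view shows the handle's top face from about (249,162) to (270,195). The stem runs almost straight down the picture to its nose at (258,254), nearly in line with the tool.

Run:
```python
from plant import *
from h import *
w=np.load("w.npy",allow_pickle=True).item();s=observe()
b=blob(w,(20,100,80),(35,255,255),(220,130,300,220));x,y,ww,hh=cv2.boundingRect(b);print(x,y,ww,hh)
c=onz(w,(259.5,178.5),.05);n=onz(w,(258,254),.025);print(c,n,np.linalg.norm((n-c)[:2]),np.degrees(np.arctan2(*(n-c)[1::-1])))
print([np.round(onz(w,p,.05)[:2],4).tolist() for p in((249,162),(270,162),(270,195),(249,195))])
go([c[0],c[1],.028-.0187*0-.012],168,s)
```

```text
248 153 23 43
[0.44841353 0.32805431 0.05      ] [0.54190476 0.30675811 0.025     ] 0.09588607022476332 -12.8323460943141
[[0.4303, 0.3216], [0.4345, 0.3413], [0.4671, 0.3347], [0.4628, 0.3144]]
turn [-0.   -0.01 -0.04] shift [-0.02  0.19  6.12]
```

```bash
python3 -m handwheel '[[[0,0,0.13],[0,0.15,1.3],0],[[0,0,0.13],[0,0.15,2.6],0],[[0,0,0.13],[0,0.15,3.9],0],[[0,0,0.13],[0,0.15,5.0],0],[[0,0,0.13],[0,0.15,5.8],0],[[0,0,0.13],[0,0.15,6.2],0],[[0,0,0.13],[0,0.15,6.2],0],[[0,0,0.13],[0,0.15,6.2],0]]'
python3 -m handwheel '[[[0,0,0],[0,0,0],255],[[0,0,0],[0,0,0],255],[[0,0,0],[0,0,0],255],[[0,0,0],[0,0,0],255],[[0,0,0],[0,0,0],255],[[0,0,0],[0,0,0],255],[[0,0,0],[0,0,0],255],[[0,0,0],[0,0,0],255]]'
```

```text
time_s: 2.82
tcp_pos: [0.4476, 0.3222, 0.0151]
ee_rot: [[-0.973, 0.231, -0.001], [0.231, 0.973, -0.001], [0.001, -0.001, -1.0]]
force: [0.5, -0.2, 0.9]
width: 0.0855
grasp_force: 0.0
time_s: 3.48
tcp_pos: [0.4483, 0.3237, 0.0161]
ee_rot: [[-0.973, 0.229, 0.001], [0.229, 0.973, 0.001], [-0.001, 0.001, -1.0]]
force: [-0.6, -0.3, 5.4]
width: 0.0214
grasp_force: 59.2
```

```bash
python3 -m handwheel '[[[0,0,0],[0,0,-1],255],[[0,0,0],[0,0,-2],255],[[0,0,0],[0,0,-3],255],[[0,0,0],[0,0,-3.5],255],[[0,0,0],[0,0,-3.5],255],[[0,0,0],[0,0,-3.5],255]]'
python3 - <<'E'
from plant import *
from h import *
go([.43,.093,.121],180,observe())
E
```

```text
time_s: 3.98
tcp_pos: [0.4477, 0.3232, 0.1203]
ee_rot: [[-0.973, 0.229, 0.0], [0.229, 0.973, 0.0], [-0.0, 0.0, -1.0]]
force: [-1.1, 0.1, -2.2]
width: 0.0212
grasp_force: 58.8
turn [ 0.    0.   -2.21] shift [-1.18 -7.61 -0.03]
```

```bash
python3 -m handwheel '[[[0,0,-2.2],[-1.2,-1.3,0],255],[[0,0,-2.2],[-1.2,-2.6,0],255],[[0,0,-2.2],[-1.2,-3.9,0],255],[[0,0,-2.2],[-1.2,-5.2,0],255],[[0,0,-2.2],[-1.2,-6.4,0],255],[[0,0,-2.2],[-1.2,-7.3,0],255],[[0,0,-2.2],[-1.2,-7.6,0],255],[[0,0,-2.2],[-1.2,-7.6,0],255]]'
python3 - <<'E'
from plant import *
from h import *
for n in("wrist","top","scene"):
    w=get_image(n);np.save(n+"2.npy",w,allow_pickle=True)
    c=w["color"]
    if n!="wrist": 
        p=pix(w,np.array([.48,.093,.12])).astype(int);c=cv2.resize(c[p[1]-40:p[1]+40,p[0]-50:p[0]+50],None,fx=5,fy=5,interpolation=cv2.INTER_CUBIC);print(n,p-[50,40])
        c=np.pad(c,((0,0),(0,0),(0,0)));
    cv2.imwrite(f"pics/{n}2.png",c[...,::-1])
print(observe()["tcp_pos"],observe()["ee_rot"])
E
python3 -c "
import cv2,numpy as np
a=cv2.imread('pics/scene2.png');w=cv2.imread('pics/wrist2.png')
w=w[100:384,60:452] if 0 else w
cv2.imwrite('pics/m2.png',np.vstack([cv2.resize(w,(400,300)),a[:300] if 0 else cv2.resize(a,(400,300))]))"
```

```text
time_s: 4.65
tcp_pos: [0.4288, 0.0914, 0.1187]
ee_rot: [[-1.0, 0.004, -0.004], [0.004, 1.0, -0.001], [0.004, -0.001, -1.0]]
force: [0.8, -0.0, -0.9]
width: 0.0211
grasp_force: 59.1
top [196 171]
scene [241 123]
[0.43095729 0.09405304 0.11967133] [[-9.99999725e-01  4.19943623e-04 -6.12061750e-04]
 [ 4.19740730e-04  9.99999857e-01  3.31582078e-04]
 [ 6.12200908e-04  3.31325080e-04 -9.99999758e-01]]
```

View pics/m2.png

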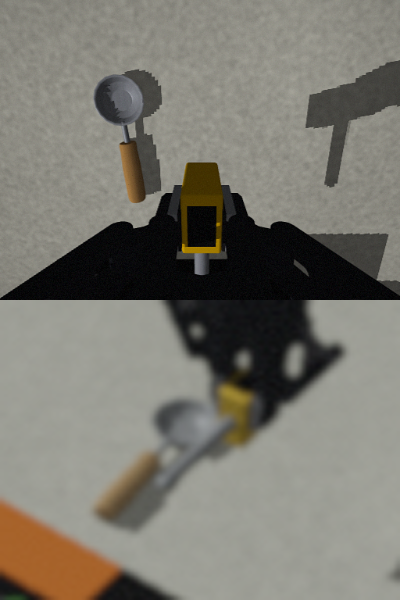

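The wrist half shows the handle gripped straight between the pads, with the stem pointing ahead. The scene half shows a level stem with its nose near crop (160,485), which is about (281,172) in the full picture.

Run:
```python
from h import *
s,w,t=[np.load(n+"2.npy",allow_pickle=True).item() for n in("scene","wrist","top")]
print(onz(s,(281,172),.1285)); print("expected pix",pix(s,np.array([.527,.094,.1285])))
# wrist: far/near handle top edges, m2 scale 1.28
print([onz(w,(x*1.28,y*1.28),.0197+.0839+.0) for x,y in((183,204),(221,204),(221,252),(183,252))], "z top=",.1197-.0161+.05)
print([onz(w,(x*1.28,y*1.28),.1536).round(4).tolist() for x,y in((183,204),(221,204),(221,252),(183,252))])
g=cv2.cvtColor(t["color"],cv2.COLOR_RGB2GRAY);p=pix(t,np.array([.527,.094,.1285]));print(p);a,b=p.astype(int);print(g[b-6:b+8,a-6:a+7])
```

```text
[0.52678983 0.09406717 0.1285    ]
expected pix [280.93076332 172.03663849]
[array([0.44299684, 0.07902389, 0.1036    ]), array([0.44310375, 0.1069532 , 0.1036    ]), array([0.48557259, 0.10780373, 0.1036    ]), array([0.48546167, 0.07789104, 0.1036    ])] z top= 0.15360000000000001
[[0.4146, 0.0834, 0.1536], [0.4147, 0.1025, 0.1536], [0.4437, 0.1031, 0.1536], [0.4436, 0.0827, 0.1536]]
[245.86826454 197.27674371]
[[ 78  81  85  82  80  78  80  80  79  82  85  84  81]
 [ 81  80  81  76  79  81  78  86  81  86  82  85  83]
 [ 83  82  79  80  77  78  79  80  80  83  82  78  80]
 [ 82  88  88  84  84  82  76  79  84  84  80  81  78]
 [ 84  85  88  83  82  83  82  84  80  81  81  80  82]
 [ 78  84  83  82  81  83  83  83  85  81  82  81  84]
 [ 86  90  88  84  86  87  88  87  88  91  92  87  93]
 [166 167 163 167 160 161 155 137 155 168 166 168 168]
 [163 167 167 170 170 154  97 130 159 164 166 165 166]
 [172 167 171 172 172 147  75 127 168 164 168 169 165]
 [167 165 167 169 170 148  77 130 162 163 167 165 154]
 [168 164 162 163 167 145  73 113 120  97  97  77  52]
 [160 151 117  96  97  72  55  57  61  57  63  62  63]
 [ 73  53  56  60  60  62  63  64  68  67  69  69  70]]
```

```bash
python3 -m handwheel '[[[0,0,0],[0,0,0.8],255],[[0,0,0],[-0.6,0,1.5],255],[[0,0,0],[-1.2,0,1.72],255],[[0,0,0],[-1.6,0,1.72],255],[[0,0,0],[-2.0,0,1.72],255],[[0,0,0],[-2.2,0,1.72],255],[[0,0,0],[-2.2,0,1.72],255],[[0,0,0],[-2.2,0,1.72],255]]'
python3 - <<'E'
from plant import *
s=observe();print(s["time_s"],s["tcp_pos"],s["force"])
E
```

```text
time_s: 5.47
tcp_pos: [0.4963, 0.0939, 0.0683]
ee_rot: [[-1.0, -0.0, -0.001], [-0.0, 1.0, -0.0], [0.001, -0.0, -1.0]]
force: [-0.9, -0.5, -0.9]
width: 0.0214
grasp_force: 59.1
5.4667 [0.49634078 0.09389298 0.06828795] [-0.90228863 -0.5003805  -0.9354544 ]
```

```bash
python3 -m handwheel '[[[0,0,0],[0,0,0.1],255],[[0,0,0],[0,0,0.17],255],[[0,0,0],[0,0,0.17],255],[[0,0,0],[0,0,0.17],255]]' | egrep 'tcp|force'
for k in 1 2 3; do python3 -m handwheel '[[[0,0,0],[0,0,0.03],255],[[0,0,0],[0,0,0.03],255],[[0,0,0],[0,0,0.03],255]]' | egrep 'tcp|^force'; done
```

```text
tcp_pos: [0.4961, 0.0931, 0.0635]
force: [-0.2, 0.1, 0.3]
grasp_force: 59.1
tcp_pos: [0.4966, 0.093, 0.0628]
force: [0.3, -0.4, -1.2]
tcp_pos: [0.4966, 0.0931, 0.0618]
force: [0.9, -0.0, -1.2]
tcp_pos: [0.4968, 0.0931, 0.061]
force: [-0.5, -0.0, 0.9]
```

```bash
for k in 1 2 3; do python3 -m handwheel '[[[0,0,0],[0,0,0.02],255],[[0,0,0],[0,0,0.02],255],[[0,0,0],[0,0,0.02],255]]' | egrep 'tcp|^force'; done
```

```text
tcp_pos: [0.4968, 0.0931, 0.0606]
force: [-1.8, 0.0, 2.4]
tcp_pos: [0.4968, 0.0931, 0.0602]
force: [-2.8, -0.4, 4.2]
tcp_pos: [0.4968, 0.0931, 0.0596]
force: [-2.3, -1.3, 5.8]
```

```bash
python3 -m handwheel '[[[0,0,0],[0,0,-0.03],255],[[0,0,0],[-0.2,0,-0.03],255],[[0,0,0],[-0.4,0,-0.03],255],[[0,0,0],[-0.4,0,-0.03],255],[[0,0,0],[-0.4,0,-0.03],255]]' | egrep 'tcp|^force'
for k in 1 2 3; do python3 -m handwheel '[[[0,0,0],[-0.04,0,0],255],[[0,0,0],[-0.04,0,0],255],[[0,0,0],[-0.04,0,0],255]]' | egrep 'tcp|^force'; done
```

```text
tcp_pos: [0.5105, 0.0932, 0.0601]
force: [1.6, 0.0, 2.7]
tcp_pos: [0.5104, 0.0931, 0.0602]
force: [1.6, 0.9, 4.4]
tcp_pos: [0.5105, 0.0931, 0.0601]
force: [-2.2, 0.3, 6.5]
tcp_pos: [0.511, 0.093, 0.0602]
force: [-3.1, -0.2, 6.9]
```

```bash
python3 -m handwheel '[[[0,0,0],[0,0,-0.03],255],[[0,0,0],[0,0,-0.03],255],[[0,0,0],[0,0,-0.03],255]]' | egrep 'tcp|^force'
for k in 1 2; do python3 -m handwheel '[[[0,0,0],[-0.04,0,0],255],[[0,0,0],[-0.04,0,0],255],[[0,0,0],[-0.04,0,0],255]]' | egrep 'tcp|^force'; done
```

```text
tcp_pos: [0.5113, 0.0929, 0.0605]
force: [-1.6, -0.6, 3.3]
tcp_pos: [0.5134, 0.093, 0.0606]
force: [-1.0, 0.1, 0.9]
tcp_pos: [0.5148, 0.093, 0.0607]
force: [0.0, 0.5, 0.0]
```

```bash
for k in 1 2 3; do python3 -m handwheel '[[[0,0,0],[-0.04,0,0],255],[[0,0,0],[-0.04,0,0],255],[[0,0,0],[-0.04,0,0],255]]' | egrep 'tcp|^force'; done
```

```text
tcp_pos: [0.5159, 0.0931, 0.0608]
force: [-0.3, -0.7, -1.2]
tcp_pos: [0.5164, 0.093, 0.0608]
force: [-1.6, 0.1, -0.6]
tcp_pos: [0.5165, 0.093, 0.0607]
force: [-6.0, 0.2, 2.8]
```

```bash
cat > chk.py <<'E'
import sys,re
t=sys.stdin.read();g=lambda k:eval(re.search(r"^"+k+r": (\[.*\])",t,re.M)[1])
p,f=g("tcp_pos"),g("force");print(p,f)
sys.exit(p[0]>.5178 or abs(f[1])>7 or abs(f[0])>14 or abs(f[0])<1.5)
E
c="python3 chk.py"
python3 -m handwheel '[[[0,0,0],[0,-0.03,0],255],[[0,0,0],[0,-0.06,0],255],[[0,0,0],[0,-0.1,0],255],[[0,0,0],[0,-0.13,0],255]]' | $c &&
python3 -m handwheel '[[[0,0,0],[0,-0.03,0],255],[[0,0,0],[0,-0.06,0],255],[[0,0,0],[0,-0.1,0],255],[[0,0,0],[0,-0.13,0],255]]' | $c &&
python3 -m handwheel '[[[0,0,0],[0,-0.03,0],255],[[0,0,0],[0,-0.06,0],255],[[0,0,0],[0,-0.1,0],255],[[0,0,0],[0,-0.13,0],255]]' | $c &&
python3 -m handwheel '[[[0,0,0],[0,-0.03,0],255],[[0,0,0],[0,-0.06,0],255],[[0,0,0],[0,-0.1,0],255],[[0,0,0],[0,-0.13,0],255]]' | $c
```

```text
[0.5165, 0.09, 0.0607] [-5.8, 4.8, 3.2]
[0.5165, 0.0862, 0.0608] [-5.7, 4.8, 2.8]
[0.5165, 0.0823, 0.0608] [-5.0, 5.0, 1.2]
[0.5165, 0.0784, 0.0607] [-5.3, 4.6, 2.5]
```

```bash
c="python3 chk.py"
python3 -m handwheel '[[[0,0,0],[0,-0.03,0],255],[[0,0,0],[0,-0.06,0],255],[[0,0,0],[0,-0.1,0],255],[[0,0,0],[0,-0.13,0],255]]' | $c &&
python3 -m handwheel '[[[0,0,0],[0,-0.03,0],255],[[0,0,0],[0,-0.06,0],255],[[0,0,0],[0,-0.1,0],255],[[0,0,0],[0,-0.13,0],255]]' | $c &&
python3 -m handwheel '[[[0,0,0],[0,-0.03,0],255],[[0,0,0],[0,-0.06,0],255],[[0,0,0],[0,-0.1,0],255],[[0,0,0],[0,-0.13,0],255]]' | $c &&
python3 -m handwheel '[[[0,0,0],[0,-0.03,0],255],[[0,0,0],[0,-0.06,0],255],[[0,0,0],[0,-0.1,0],255],[[0,0,0],[0,-0.13,0],255]]' | $c &&
python3 -m handwheel '[[[0,0,0],[0,-0.03,0],255],[[0,0,0],[0,-0.06,0],255],[[0,0,0],[0,-0.1,0],255],[[0,0,0],[0,-0.13,0],255]]' | $c &&
python3 -m handwheel '[[[0,0,0],[0,-0.03,0],255],[[0,0,0],[0,-0.06,0],255],[[0,0,0],[0,-0.1,0],255],[[0,0,0],[0,-0.13,0],255]]' | $c
```

```text
[0.5165, 0.0745, 0.0607] [-5.4, 4.7, 2.4]
[0.5165, 0.0706, 0.0607] [-5.7, 5.6, 1.8]
[0.5165, 0.0667, 0.0607] [-6.2, 5.1, 2.4]
[0.5165, 0.0628, 0.0607] [-5.1, 3.6, 1.6]
[0.5165, 0.0589, 0.0608] [-6.2, 4.9, 2.1]
[0.5167, 0.0548, 0.0608] [-3.9, 2.8, 0.9]
```

```bash
c="python3 chk.py"
python3 -m handwheel '[[[0,0,0],[0,-0.02,0],255],[[0,0,0],[0,-0.04,0],255],[[0,0,0],[0,-0.06,0],255]]' | $c &&
python3 -m handwheel '[[[0,0,0],[0,-0.02,0],255],[[0,0,0],[0,-0.04,0],255],[[0,0,0],[0,-0.06,0],255]]' | $c &&
python3 -m handwheel '[[[0,0,0],[0,-0.02,0],255],[[0,0,0],[0,-0.04,0],255],[[0,0,0],[0,-0.06,0],255]]' | $c
```

```text
[0.519, 0.0522, 0.061] [-0.5, 0.2, -1.2]
```

It dropped in at y ≈ 0.052. I'll feel my way inward gently.

```bash
sed -i 's/^sys.exit.*/sys.exit(max(map(abs,f))>9)/' chk.py; c="python3 chk.py"
python3 -m handwheel '[[[0,0,0],[-0.03,-0.03,0],255],[[0,0,0],[-0.06,-0.03,0],255],[[0,0,0],[-0.06,-0.03,0],255]]' | $c &&
python3 -m handwheel '[[[0,0,0],[-0.04,0,0],255],[[0,0,0],[-0.07,0,0],255],[[0,0,0],[-0.07,0,0],255]]' | $c &&
python3 -m handwheel '[[[0,0,0],[-0.04,0,0],255],[[0,0,0],[-0.07,0,0],255],[[0,0,0],[-0.07,0,0],255]]' | $c
```

```text
[0.5205, 0.0512, 0.0609] [0.2, -0.4, -1.3]
[0.5223, 0.0513, 0.0609] [0.5, -0.8, -1.4]
[0.5245, 0.0512, 0.061] [-0.5, -1.8, -0.7]
```

```bash
c="python3 chk.py"
python3 -m handwheel '[[[0,0,0],[-0.04,-0.02,0],255],[[0,0,0],[-0.07,-0.02,0],255],[[0,0,0],[-0.07,-0.02,0],255]]' | $c &&
python3 -m handwheel '[[[0,0,0],[-0.05,0,0],255],[[0,0,0],[-0.1,0,0],255],[[0,0,0],[-0.1,0,0],255]]' | $c &&
python3 -m handwheel '[[[0,0,0],[-0.05,0,0],255],[[0,0,0],[-0.1,0,0],255],[[0,0,0],[-0.1,0,0],255]]' | $c
```

```text
[0.5267, 0.0508, 0.0609] [0.4, -0.8, -1.0]
[0.5298, 0.0508, 0.0609] [-0.1, 0.9, -1.1]
[0.5327, 0.0508, 0.0609] [0.5, -0.6, -0.6]
```

```bash
c="python3 chk.py"
python3 -m handwheel '[[[0,0,0],[-0.05,0,0],255],[[0,0,0],[-0.1,0,0],255],[[0,0,0],[-0.1,0,0],255]]' | $c &&
python3 -m handwheel '[[[0,0,0],[-0.05,0,0],255],[[0,0,0],[-0.1,0,0],255],[[0,0,0],[-0.1,0,0],255]]' | $c &&
python3 -m handwheel '[[[0,0,0],[-0.05,0,0],255],[[0,0,0],[-0.1,0,0],255],[[0,0,0],[-0.1,0,0],255]]' | $c &&
python3 -m handwheel '[[[0,0,0],[-0.05,0,0],255],[[0,0,0],[-0.1,0,0],255],[[0,0,0],[-0.1,0,0],255]]' | $c &&
python3 -m handwheel '[[[0,0,0],[-0.05,0,0],255],[[0,0,0],[-0.1,0,0],255],[[0,0,0],[-0.1,0,0],255]]' | $c &&
python3 -m handwheel '[[[0,0,0],[-0.05,0,0],255],[[0,0,0],[-0.1,0,0],255],[[0,0,0],[-0.1,0,0],255]]' | $c
```

```text
[0.5357, 0.0507, 0.0609] [-0.1, 0.4, -1.8]
[0.5387, 0.0508, 0.0609] [-0.0, 0.2, -0.4]
[0.5417, 0.0507, 0.0609] [-0.1, 0.2, -0.6]
[0.5447, 0.0507, 0.0609] [0.0, -0.7, -0.6]
[0.5477, 0.0507, 0.0609] [1.1, 1.1, -1.3]
[0.5507, 0.0507, 0.0609] [0.5, 0.0, -0.8]
```

```bash
c="python3 chk.py"; sed -i 's/>9)/>3.5)/' chk.py
python3 -m handwheel '[[[0,0,0],[-0.05,0,0],255],[[0,0,0],[-0.05,0,0],255],[[0,0,0],[-0.05,0,0],255]]' | $c &&
python3 -m handwheel '[[[0,0,0],[-0.03,0,0],255],[[0,0,0],[-0.03,0,0],255],[[0,0,0],[-0.03,0,0],255]]' | $c &&
python3 -m handwheel '[[[0,0,0],[-0.03,0,0],255],[[0,0,0],[-0.03,0,0],255],[[0,0,0],[-0.03,0,0],255]]' | $c &&
python3 -m handwheel '[[[0,0,0],[-0.03,0,0],255],[[0,0,0],[-0.03,0,0],255],[[0,0,0],[-0.03,0,0],255]]' | $c
```

```text
[0.5519, 0.0507, 0.0609] [0.1, 0.2, -1.6]
[0.5528, 0.0507, 0.0609] [-0.2, -0.8, -1.3]
[0.5533, 0.0507, 0.0609] [-1.7, -0.2, -0.0]
[0.5534, 0.0507, 0.0608] [-5.3, -0.2, 2.9]
```

```bash
python3 -m handwheel '[[[0,0,0],[0.03,0,0],255],[[0,0,0],[0.03,0,0],255],[[0,0,0],[0.03,0,0],150],[[0,0,0],[0.03,0,0],100],[[0,0,0],[0.03,0,0],60],[[0,0,0],[0.03,0,0],60],[[0,0,0],[0.03,0,0],60],[[0,0,0],[0.03,0,0],60]]'
python3 -m handwheel '[[[0,0,0],[0,0,-0.5],60],[[0,0,0],[0,0,-1.2],60],[[0,0,0],[0,0,-2],60],[[0,0,0],[0.3,0,-3],60],[[0,0,0],[1,0,-4],60],[[0,0,0],[3,0,-4],60],[[0,0,0],[3,0,-4],60],[[0,0,0],[3,0,-4],60]]'
python3 - <<'E'
from plant import *
from h import *
w=get_image("wrist");s=get_image("scene")
p=pix(s,np.array([.55,.05,.08])).astype(int)
a=cv2.resize(s["color"][p[1]-38:p[1]+38,p[0]-50:p[0]+50],(500,380),interpolation=cv2.INTER_CUBIC)
cv2.imwrite("pics/end.png",np.vstack([cv2.resize(w["color"],(500,220*1)),a])[...,::-1])
E
```

```text
time_s: 18.22
tcp_pos: [0.5539, 0.0507, 0.0609]
ee_rot: [[-1.0, 0.001, 0.001], [0.001, 1.0, -0.0], [-0.001, -0.0, -1.0]]
force: [-0.3, 0.2, 0.2]
width: 0.0651
grasp_force: 0.0
time_s: 18.88
tcp_pos: [0.4594, 0.0507, 0.1814]
ee_rot: [[-1.0, 0.001, -0.002], [0.001, 1.0, -0.0], [0.002, -0.0, -1.0]]
force: [-0.9, 0.3, -0.3]
width: 0.0653
grasp_force: 0.0
```

View pics/end.png

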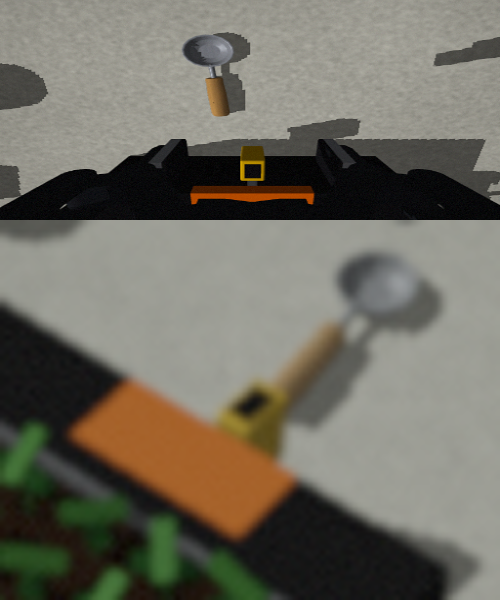

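The handle sits upright and straight against the hood at (252,163), with the gripper clear of it and the scoop where it was.

```bash
python3 -m handwheel '[[[0,0,0],[0,0,0],60],[[0,0,0],[0,0,0],60],[[0,0,0],[0,0,0],60],[[0,0,0],[0,0,0],60]]' | head -1; python3 -c "
from plant import *
print(job_done())"
```

```text
time_s: 19.32
the job is handed in; nothing more can be done
None
```

I pushed the probe's stem to the bottom of the well (about 37 mm deep), let go with the handle upright and the gripper clear, and handed the job in at about 19 s; force readings stayed under 7 N, and no verdict came back.

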